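# Free a left-hand locking screw and load the foil shaft

## Task

Load the foil shaft into the unwind frame of the stamping press. First loosen the frame's locking screw with its orange T-bar: it has a left-hand thread, so turn it clockwise (seen from the handle end) until its point is clear of the bore; do not jam it tight. Then take the shaft from the blue rest, thread it tip first through the red bearing and on through the grey one until its brass collar sits against the red bearing, and let go, leaving the screw loose; do not push the other things on the table about.

Things in the scene. Friction and masses are not known exactly. Their poses are not given: they have to be found in the camera images.
- bore (a point): Centre of the entry mouth of the unwind frame's red bearing, 85 mm above the table. x: horizontal, along the bore axis, the way the shaft is fed; z up. Red block from x 0 to 20 mm, free gap, grey aluminium block x 56 to 76 mm; both 56 mm wide (y), tops 25 mm above the axis. Both bores 21 mm in diameter, in line, 3 mm chamfer at the entry side.
- frame: The unwind frame, bolted down; axes as bore, which lies at x -10, z 85 mm from this origin. Black base 210 x 90 x 12 mm, x -85 to 125 mm; nothing stands on it before the red block. The locking screw sits in the grey block; its axis crosses the bore axis 66 mm past the bore mouth and leans 28 degrees from vertical, square to the bore, to +y (the robot's side).
- screw_bar (a point): Centre of the locking screw's orange T-bar: 90 mm long (x), 14 mm wide (y), 20 mm high (z). z: outward along the screw axis, 28 degrees from vertical. The bar is 85 mm from the bore axis at joint 0. Under it there is only a 12 mm round stem for 22 mm, so fingers can straddle the bar, pointing along the screw axis.
- screw (a joint): Turn of the screw, rad; grows clockwise seen from the handle end (negative about screw_bar z); clockwise loosens. The bar rises 6 mm along its axis per rad. Starts at 0 to 0.35, its point across the grey bore; clear of the bore, and loose enough, from 1.35; end stop 2.2. Jams at -0.25 (below -0.2 is a failure). Stays where left; turning takes 0.12 to 0.2 N m.
- shaft_grip (a point): Point to grip the foil shaft: on its axis, in its black sleeve. x: along the shaft to its tip. Round, 16 mm thick, 200 mm long: tip 116 mm ahead, tail 84 mm behind. Brass collar 28 mm across, 18 to 26 mm ahead; then bare steel, last 7 mm tapered to 9 mm. About 0.22 kg (varies), centre of mass 34 mm ahead. Fully home, this point is 26 mm before bore.
- rest: Blue bolted-down rest, 185 x 75 mm, where the shaft starts, lying level along its x, axis 40 mm above the table, grip point within 6 mm of this origin in x. Two V-rests, 12 mm wide, tops 44 mm high, at x 75 and -62 mm; between them it is only 10 mm high. Origin on the table.
- shaft_tip (a point): Centre of the shaft's tip end; x along the shaft, outward at the tip.
- roll_gold: gold foil roll standing on end, 64 mm across, 96 high; bystander; origin: centre of its underside
- roll_copper: copper foil roll standing on end, 64 mm across, 81 high; bystander; origin: centre of its underside
- die: flat brass stamping die, 100 x 70 x 17 mm; bystander; origin: centre of its underside
- wrench: steel wrench lying flat, 160 mm long; bystander
- jar: jar with a blue lid, 66 mm across, 85 high; bystander; origin: centre of its underside
- cleaner: bottle with a red cap, 60 mm across, 150 high; bystander; origin: centre of its underside
- shaft: The foil shaft itself (origin and axes as shaft_grip).
Not all that is in view belongs to the job. Of the things like the shaft, leave any that is turquoise; of the rest the larger one is meant.

How it is judged (in metres and radians):
On the way, in this order (a step that is already met when the one before it is completed fails the run):
1. the locking screw has been turned clockwise until loose (value of joint screw above 1.33 rad), for 0.2 s.
2. the shaft's tip has come through the red bearing (x of shaft_tip in the frame of bore above 0.022 m and y of shaft_tip in the frame of bore between -0.008 and 0.008 m and z of shaft_tip in the frame of bore between -0.01 and 0.01 m), for 0.1 s.
At the end, for the whole second after the job is handed in: The screw is loose (joint above 1.33 rad); the shaft passes through both bearings, its collar within 6 mm of the red block, its axis within 0.15 rad of the bore's and its tip and grip point within 8 mm sideways and 10 mm in height of the bore axis; it is at rest (value of joint screw above 1.33 rad and x of shaft_grip in the frame of bore above -0.032 m and x of shaft_tip in the frame of bore above 0.08 m and y of shaft_tip in the frame of bore between -0.008 and 0.008 m and z of shaft_tip in the frame of bore between -0.01 and 0.01 m and y of shaft_grip in the frame of bore between -0.008 and 0.008 m and z of shaft_grip in the frame of bore between -0.01 and 0.01 m and angle between the x axis of shaft_grip and the x axis of bore, either way round below 0.15 rad and linear speed of shaft below 0.02 m/s); the robot touches nothing.
It fails at once if the locking screw is jammed tight (value of joint screw below -0.2 rad).
It fails at once if a bystander is pushed more than 40 mm away (distance of any of roll_gold, roll_copper, die, wrench, jar, cleaner from where it was at the start of the episode above 0.04 m).
It also fails if it takes over 58 s, if anything falls off the work surface, if the arm or the gripper's body presses on something with over 40 N, if the wrist force passes 120 N, or if a joint passes its speed limit or range.

## Robot

A 7-joint arm with a two-finger parallel gripper is mounted at the origin on the work surface. World frame = base frame: x ahead of the robot, y to its left, z up, the work surface at z = 0. Lengths are in mm, angles in rad, forces in N, time in s.
With the tool pointing down it reaches from about 400 to 875 mm from the base axis. Payload 6.5 kg.
Tool frame: the origin (TCP) lies at the very end of the fingers, on their centre line; the grasp point (between the pads) lies 19 mm behind it; z points along the fingers, y is the line along which they close (so a half turn about z gives the same grasp; the last joint's range is limited). The gripper opens to 88 mm and grips with 3 to 60 N. Pads are 18 mm wide; open, the fingers measure 123 mm over their backs; the gripper's body (75 mm by 187 mm) begins 45 mm behind the grasp point.
Start: joints at [1.101, 0.536, -0.004, 1.538, 0.003, 1.067, -0.071], TCP at [255.389, -597.718, 205.216] pointing down, gripper open.
Joint ranges: [-2.7, 2.7], [-0.37, 2.16], [-1.27, 1.26], [0.24, 2.4], [-1.31, 4.45], [0.19, 1.91], [-2.76, 2.76]. Speed limits (rad/s): [2.39, 2.39, 3.14, 3.14, 3.14, 3.14, 3.14].

## Interface

Orientations are given as a unit quaternion [w, x, y, z].
In Python, from station import manip gives the robot as it stands.
- The arm moves only by the tool move_arm, never from a script. Its argument "motion" is one flat list of numbers, 7 for each row, row after row: the shift along the world's x, y, z in mm, then the turn, a rotation vector about the world's x, y, z in rad, then the finger opening in mm, from 0 to 88.1. A call has 1 to 20 rows; each row shifts and turns the commanded pose from where the row before left it; what a row does not reach is not made up. A row lasts 1/10 s, in which the tool goes at most 50 mm and 8.59 degrees, less where a joint would pass 70% of its speed; a pose out of reach is approached as far as the arm can. A call is refused whole if a number of a shift passes 50 or a number of a turn 0.15, either way. A call with a gripper value outside its range is refused whole. The fingers move at their own pace and stop on an object; "force" is the grip in N (left out, the last holds). Time passes only in rows, so rows that do not move let the fingers close. It gives the time, the measured TCP pose, the force, the opening and the grip force at its end, in the units of the state.
- manip.observe(): the state, without advancing time (a new reading comes with each control period).
- manip.capture(name): name is "side" or "top" or "wrist"; returns the picture (400x640x3 uint8, red, green, blue); there is no depth.
- manip.camera_model(name): a dict with "K" (3x3 intrinsics, pixels), "extrinsics" (4x4, takes a point from camera to world coordinates); the wrist camera has in their place "mount" (4x4, takes a point from camera to tool coordinates, whose origin is the TCP and whose axes are the flange's). Camera axes: x right, y up, looking along -z (the intrinsics and any distortion apply to the point x, -y, -z); pixel columns grow to the right and rows downward; lengths in mm; the calibration is good to about 2 mm. A picture is of the moment at which its call begins: read the wrist's pose just before it. camera_model takes no time and is no camera call.
- manip.close_job(): hands the job in; it is judged then, once.
The state is a dict: "clock": time; "joints": joint angles; "qd": joint speeds; "joint_efforts": joint torques, N m; "position": TCP position; "ee_rot": TCP orientation; "force": force on the tool from outside, world axes, zero at the start; "moment": the same for the moment, N m; "gripper_width": finger opening in mm; "grip_force": force on a finger pad.
Only numpy, scipy, OpenCV 4.12 (cv2) and the standard library are available. Lean on these libraries where they do the work, as an engineer would, in place of code of your own. Each camera call takes 0.05 s, during which the arm holds its last target. There are 200 camera calls.

## Working session

There is one attempt and no reset: what is moved stays moved. The work goes in short steps, Python scripts to look and compute and a tool call to move; the robot and the scene stay as the last step left them, time stands still between calls to the robot, and variables do not carry over. Pictures are saved under pics/ and viewed, at most 12 in all, crops included, and the job is handed in when it is done.

Besides the shell and the picture viewer there is one more tool, called after "Request:" as a command line: name --argument value ..., lists and objects as JSON in quotes. move_arm: Moves the arm, as the interface text tells. Its arguments: {"type":"object","properties":{"motion":{"type":"array","items":{"type":"number"}},"force":{"type":"number"}},"required":["motion"]}

```bash
mkdir -p pics
python3 - <<'E'
from station import manip
import cv2,numpy as np
print(manip.observe())
for n in("side","top","wrist"):
    im=manip.capture(n); cv2.imwrite(f"pics/{n}0.png",im[:,:,::-1]); m=manip.camera_model(n); print(n,{k:np.round(v,3).tolist() if not isinstance(v,str) else v for k,v in m.items()})
a=cv2.imread("pics/side0.png");b=cv2.imread("pics/top0.png")
E
```

```text
{'clock': 0.0, 'joints': array([ 1.10078213,  0.53715877, -0.00443669,  1.53880588,  0.00264643,
        1.06729967, -0.07121727]), 'qd': array([ 0.00072785, -0.00012607, -0.00012536, -0.00106859, -0.0013354 ,
       -0.00026364,  0.00161438]), 'joint_efforts': array([ 4.17692308e-04, -5.70973063e+01,  9.91326347e-01, -2.51605171e+01,
       -5.61264809e-02,  1.80442363e-02,  1.60833251e-04]), 'position': array([ 255.12080553, -597.14717536,  204.37016732]), 'ee_rot': array([-7.95916240e-04,  9.79678023e-01,  2.00574867e-01, -2.46687460e-04]), 'force': array([-0.88068127, -0.0247302 , -0.1806892 ]), 'moment': array([-0.0115307 , -0.02961337, -0.00972739]), 'grip_force': 0.0, 'gripper_width': 87.92392040658382}
side {'K': [[519.295, 0.0, 323.211], [0.0, 519.295, 201.464], [0.0, 0.0, 1.0]], 'extrinsics': [[0.739, 0.501, -0.45, -262.408], [-0.673, 0.537, -0.508, -882.934], [-0.013, 0.678, 0.735, 1400.802], [0.0, 0.0, 0.0, 1.0]]}
top {'K': [[467.259, 0.0, 320.475], [0.0, 467.259, 204.07], [0.0, 0.0, 1.0]], 'extrinsics': [[-0.003, 0.984, -0.18, 302.751], [-1.0, -0.001, 0.011, 15.562], [0.011, 0.18, 0.984, 1316.949], [0.0, 0.0, 0.0, 1.0]]}
wrist {'K': [[350.86, 0.0, 324.171], [0.0, 350.86, 195.54], [0.0, 0.0, 1.0]], 'mount': [[0.0, 0.962, 0.274, 70.422], [1.0, -0.0, -0.0, -0.236], [-0.0, 0.274, -0.962, -179.705], [0.0, 0.0, 0.0, 1.0]]}
```

View pics/top0.png

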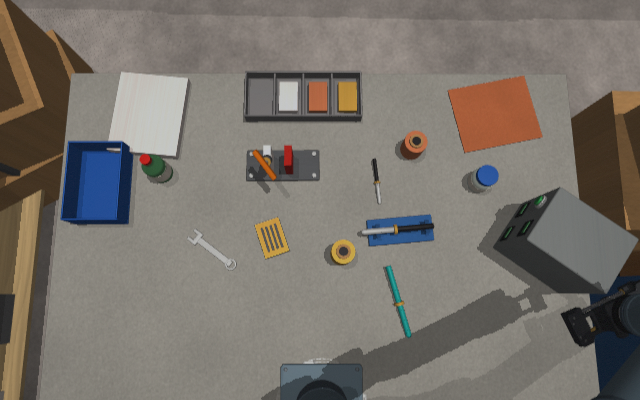

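View pics/side0.png

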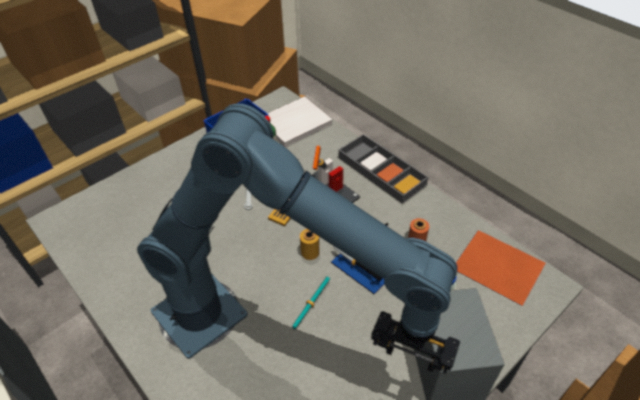

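The top view shows the frame at about (283,165): red block (288,158), orange bar from (254,152) to (275,179). The shaft lies in the blue rest at (400,231) with its tip at left (362,232), so feeding is towards +y. The turquoise shaft and the small black one at (377,180) are decoys. In the side view the arm hides the rest.

```bash
cat > h.py <<'E'
import numpy as np,cv2
from scipy.spatial.transform import Rotation as R
from station import manip
def Rt(s): q=s["ee_rot"]; return R.from_quat([q[1],q[2],q[3],q[0]]).as_matrix()
def cam(n,s=None):
    m=manip.camera_model(n); K=np.array(m["K"])
    if n!="wrist": return K,np.array(m["extrinsics"])
    T=np.eye(4);T[:3,:3]=Rt(s);T[:3,3]=s["position"]
    return K,T@np.array(m["mount"])
def ray(C,uv):
    K,E=C; uv=np.atleast_2d(uv).astype(float)
    d=np.c_[(uv[:,0]-K[0,2])/K[0,0],-(uv[:,1]-K[1,2])/K[1,1],-np.ones(len(uv))]@E[:3,:3].T
    return E[:3,3],d
def plane(C,uv,z):
    o,d=ray(C,uv); return o+d*((z-o[2])/d[:,2])[:,None]
def proj(C,P):
    K,E=C; p=(np.atleast_2d(P)-E[:3,3])@E[:3,:3]
    return np.c_[K[0,0]*p[:,0]/-p[:,2]+K[0,2],K[1,1]*-p[:,1]/-p[:,2]+K[1,2]]
def snap(n,f):
    s=manip.observe(); im=manip.capture(n)[:,:,::-1].copy(); cv2.imwrite("pics/"+f+".png",im)
    return s,im,cam(n,s)
def mask(im,lo,hi):
    m=cv2.inRange(cv2.cvtColor(im,cv2.COLOR_BGR2HSV),lo,hi)
    return m
def blobs(m,amin=30):
    cs,_=cv2.findContours(m,cv2.RETR_EXTERNAL,cv2.CHAIN_APPROX_NONE)
    return sorted([c for c in cs if cv2.contourArea(c)>amin],key=cv2.contourArea,reverse=True)
E
python3 - <<'E'
from h import *
im=cv2.imread("pics/top0.png"); C=cam("top")
np.set_printoptions(precision=1,suppress=True)
for nm,lo,hi,z,roi in [("bar",(5,170,120),(16,255,255),165,(235,335,140,200)),("red",(0,170,90),(4,255,255),110,(235,335,140,200)),("rest",(105,120,60),(125,255,255),5,(350,450,200,260))]:
    m=mask(im,lo,hi); k=np.zeros_like(m); k[roi[2]:roi[3],roi[0]:roi[1]]=1
    for c in blobs(m*k,20):
        b=cv2.boxPoints(cv2.minAreaRect(c)); print(nm,cv2.contourArea(c),b.tolist(),"\n",plane(C,b,z)[:,:2])
print("base",plane(C,[[246,150],[319,150],[319,181],[246,181]],12)[:,:2])
print("shaft",plane(C,[[362,233],[434,227]],40)[:,:2])
E
```

```text
bar 154.0 [[251.43927001953125, 152.14454650878906], [256.338134765625, 148.5520477294922], [277.03466796875, 176.7745819091797], [272.13580322265625, 180.36708068847656]] 
 [[648.6 178. ]
 [658.1 165.8]
 [583.9 111.9]
 [574.6 124.1]]
red 128.5 [[284.0, 146.0], [291.0, 146.0], [291.0, 165.0], [284.0, 165.0]] 
 [[682.2  98.9]
 [682.2  80.1]
 [629.5  79.7]
 [629.5  98.4]]
rest 628.0 [[367.7730712890625, 234.8814697265625], [432.14129638671875, 227.98486328125], [433.37078857421875, 239.46026611328125], [369.0025634765625, 246.35687255859375]] 
 [[ 454.2 -133. ]
 [ 473.4 -316.1]
 [ 440.8 -318.1]
 [ 421.8 -135.7]]
rest 460.0 [[366.38970947265625, 220.0832977294922], [430.42059326171875, 214.4335174560547], [431.19830322265625, 223.2472381591797], [367.16741943359375, 228.8970184326172]] 
 [[ 496.4 -130. ]
 [ 512.4 -313. ]
 [ 487.  -314.1]
 [ 471.2 -131.6]]
base [[700.9 215.5]
 [701.    4.1]
 [608.7   4.4]
 [608.9 213.2]]
shaft [[ 455.4 -113.2]
 [ 471.6 -312.6]]
```

Request:
move_arm --motion '[0,0,45,0,0,0,88,0,40,15,0,0,0.12,88,0,45,0,0,0,0.12,88,0,45,0,0,0,0.12,88,0,45,0,0,0,0.12,88,0,45,0,0,0,0.12,88,50,38,0,0,0,0.12,88,50,38,0,0,0,0.12,88,50,38,0,0,0,0.12,88,50,38,-10,0,0,0.12,88,0,0,-20,0,0,0.12,88,0,0,-15,0,0,0.05,88,0,0,0,0,0,0,88,0,0,0,0,0,0,88]'

```text
clock: 1.55
position: [413.9, -257.2, 222.5]
ee_rot: [-0.0, 0.678, 0.735, -0.0]
force: [0.4, 1.1, 0.0]
gripper_width: 88.0
grip_force: 0.0
```

Run:
```python
from h import *
np.set_printoptions(precision=3,suppress=True)
s,im,C=snap("wrist","w1"); print(s["clock"],s["position"],Rt(s),s["joints"])
```

```text
1.55 [ 413.905 -257.211  222.507] [[-0.081  0.997 -0.   ]
 [ 0.997  0.081  0.   ]
 [ 0.    -0.    -1.   ]] [ 0.808  0.266 -0.404  1.921  0.125  0.979  0.428]
```

View pics/w1.png

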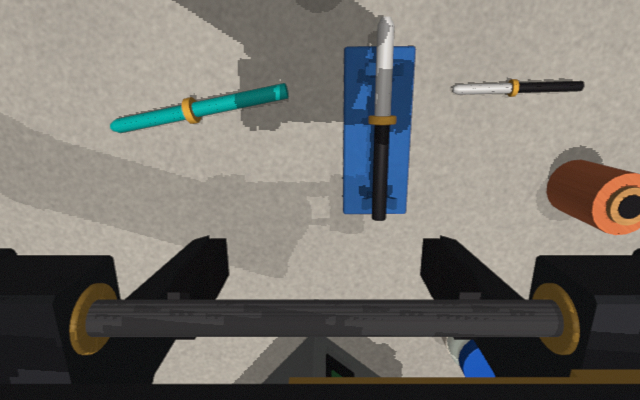

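The shaft lies from its tail (379,219) through the collar (382,120) to its tip (385,17).

Run:
```python
from h import *
np.set_printoptions(precision=2,suppress=True)
im=cv2.imread("pics/w1.png"); s=manip.observe(); C=cam("wrist",s)
hsv=cv2.cvtColor(im,cv2.COLOR_BGR2HSV)
m=mask(im,(0,0,0),(180,255,45)); k=np.zeros_like(m);k[118:230,365:400]=255
c=blobs(m&k)[0]; pts=c[:,0]; mm=np.zeros_like(m);cv2.drawContours(mm,[c],-1,255,-1)
rows=[(r,np.flatnonzero(mm[r]).mean(),np.ptp(np.flatnonzero(mm[r]))+1) for r in range(130,215,12)]
P=plane(C,[[a[1],a[0]] for a in rows],40);print(rows[0],rows[-1]);print(P[:,:2])
print("tail rows",pts[:,1].min(),pts[:,1].max())
m=mask(im,(14,100,80),(30,255,255)); k=np.zeros_like(m);k[100:140,360:405]=255
c=blobs(m&k)[0]; print("collar",cv2.boundingRect(c)); x,y,w,h=cv2.boundingRect(c)
print(plane(C,[[x+w/2,y+h/2]],40), plane(C,[[x+w/2,y+h/2]],46))
print("tip/tail",plane(C,[[385,17],[379,219]],40)[:,:2])
```

```text
(130, np.float64(381.0), np.int64(15)) (214, np.float64(378.0), np.int64(13))
[[ 469.2  -216.13]
 [ 470.74 -228.25]
 [ 471.78 -240.65]
 [ 472.85 -253.28]
 [ 473.93 -266.15]
 [ 475.57 -279.23]
 [ 476.16 -292.65]
 [ 477.31 -306.3 ]]
tail rows 125 219
collar (369, 116, 27, 9)
[[ 469.53 -206.57   40.  ]] [[ 468.51 -206.24   46.  ]]
tip/tail [[ 459.79 -111.82]
 [ 479.12 -311.96]]
```

Request:
move_arm --motion '[15,40,5,0,0,0.143,60,15,40,5,0,0,0.143,60,15,40,5,0,0,0.143,60,15,40,5,0,0,0.143,60,15,40,5,0,0,0.143,60,15,40,0,0,0,0.143,60,15,40,0,0,0,0.143,60,15,40,0,0,0,0.143,60,15,40,0,0,0,0.143,60,15,40,0,0,0,0.143,60,0,0,0,0,0,0.142,60,0,0,0,0,0,0.142,60,0,0,0,0,0,0.142,60,0,0,0,0,0,0.142,60,0,0,0,0,0,0.142,60,0,0,0,0,-0.098,0,60,0,0,0,0,-0.098,0,60,0,0,0,0,-0.098,0,60,0,0,0,0,-0.098,0,60,0,0,0,0,-0.098,0,60]'

```text
clock: 3.6
position: [564.8, 142.5, 249.0]
ee_rot: [0.233, -0.309, 0.919, -0.078]
force: [0.5, -0.5, 0.2]
gripper_width: 59.8
grip_force: 0.0
```

Run:
```python
from h import *
np.set_printoptions(precision=3,suppress=True)
s,im,C=snap("wrist","w2"); print(s["clock"],s["position"],Rt(s),s["joints"])
```

```text
3.6 [564.776 142.524 249.027] [[-0.7   -0.532  0.476]
 [-0.605  0.796  0.   ]
 [-0.379 -0.288 -0.88 ]] [ 0.35   0.241 -0.9    2.077  0.791  0.602  1.131]
```

View pics/w2.png

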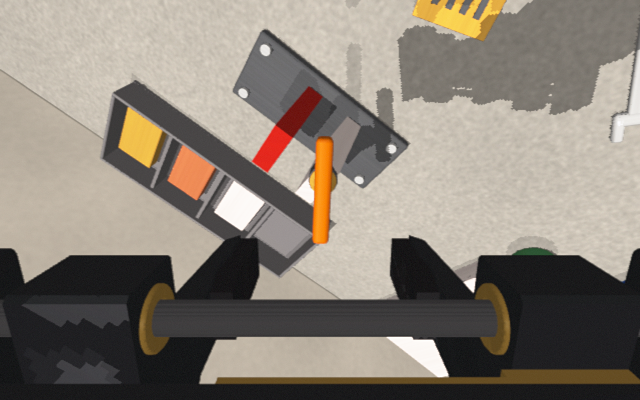

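The orange bar runs from (325,138) to (321,243), almost along the tool's x axis. The base corners are at about (266,30), (233,92), (408,146) and (360,187), with white bolts near (265,50), (243,93), (391,149) and (359,180).

```bash
cat > bar.py <<'E'
from h import *
def base(im,C):
    # base edges: bolts (bright discs on z=12)
    m=mask(im,(0,0,190),(180,60,255)); out=[]
    for c in blobs(m,25):
        x,y,w,h=cv2.boundingRect(c)
        if w<18 and h<18: out.append(((x+w/2-.5),(y+h/2-.5),cv2.contourArea(c)))
    return out
def barbox(im,roi=None):
    m=mask(im,(8,180,120),(17,255,255))
    if roi: k=np.zeros_like(m);k[roi[1]:roi[3],roi[0]:roi[2]]=255;m&=k
    return blobs(m)[0]
E
python3 - <<'E'
from bar import *
np.set_printoptions(precision=2,suppress=True)
im=cv2.imread("pics/w2.png"); s=manip.observe(); C=cam("wrist",s)
b=base(im,C); 
for a in b: print(a,plane(C,[a[:2]],14)[0,:2])
c=barbox(im,(290,120,350,260)); r=cv2.minAreaRect(c); print("bar",r); bx=cv2.boxPoints(r); print(bx)
n=np.array([-.4695,0,.8829])
for bo in ([655,79,85],):
    A=np.array(bo)+[0,66,0]
    o,d=ray(C,[r[0]]);d=d[0]/np.linalg.norm(d)
    M=np.c_[d,-n]; t=np.linalg.lstsq(M,A-o,rcond=None)[0]
    print("dist along screw",t[1],"gap",o+t[0]*d-(A+t[1]*n))
m=mask(im,(0,150,60),(5,255,255)); c=blobs(m)[0]; bx=cv2.boxPoints(cv2.minAreaRect(c)); print("red",bx,plane(C,bx,110)[:,:2])
E
```

```text
(469.5, 284.5, 82.0) [716.19 429.84]
(264.5, 50.0, 71.5) [625.17  18.04]
(243.0, 93.0, 49.5) [688.99  19.08]
(391.5, 148.5, 39.0) [622.57 199.15]
(358.5, 180.0, 37.5) [687.79 199.19]
(22.5, 262.0, 32.0) [1591.84 -290.95]
(164.0, 226.5, 29.0) [1041.84    4.93]
(96.0, 157.5, 29.0) [ 978.03 -143.71]
(68.0, 238.0, 27.0) [1305.97 -173.38]
(70.5, 251.0, 25.5) [1360.37 -163.29]
bar ((322.4848327636719, 189.99952697753906), (18.112897872924805, 106.2845458984375), 1.7357045412063599)
[[311.82 242.84]
 [315.04 136.61]
 [333.15 137.16]
 [329.93 243.39]]
dist along screw 79.27511037866445 gap [-0.22  0.35 -0.12]
red [[249.57 159.23]
 [305.64  83.76]
 [322.7   96.44]
 [266.64 171.91]] [[681.24  76.94]
 [573.47  81.64]
 [572.82  99.07]
 [681.57  98.49]]
```

Run:
```python
from bar import *
np.set_printoptions(precision=2,suppress=True)
s=manip.observe(); Cw=cam("wrist",s); Ct=cam("top"); Cs=cam("side")
def cen(f,roi):
    c=barbox(cv2.imread(f),roi); r=cv2.minAreaRect(c); print(f,r); return r[0]
uv=[cen("pics/top0.png",(235,140,335,200)),cen("pics/side0.png",(300,140,330,180)),cen("pics/w2.png",(290,120,350,260))]
Cs_=[Ct,Cs,Cw]
def tri(ix):
    A=np.zeros((3,3));b=np.zeros(3)
    for i in ix:
        o,d=ray(Cs_[i],[uv[i]]);d=d[0]/np.linalg.norm(d);M=np.eye(3)-np.outer(d,d);A+=M;b+=M@o
    return np.linalg.solve(A,b)
for ix in((0,1),(0,2),(1,2),(0,1,2)): print(ix,tri(ix))
n=np.array([-.4695,0,.8829]);A=np.array([655.7,145,85])
for D in(85,87,95): 
    P=A+n*D; print(D,P,[proj(c,P)[0] for c in Cs_])
# bar direction from wrist: box ends midpoint on plane perpendicular to n at d=95
r=np.array(cv2.boxPoints(cv2.minAreaRect(barbox(cv2.imread("pics/w2.png"),(290,120,350,260)))))
e=[(r[1]+r[2])/2,(r[0]+r[3])/2]
o,d=ray(Cw,e)
P0=A+n*93; Q=o+d*(((P0-o)@n)/(d@n))[:,None]; print("ends",Q,np.linalg.norm(Q[1]-Q[0]),Q.mean(0)-P0)
u=Q[1]-Q[0];u/=np.linalg.norm(u);print("dir",u,"in tool",Rt(s).T@u,"n in tool",Rt(s).T@n)
print("TCP goal for d=86, 10 beyond+9:",A+n*86)
```

```text
pics/top0.png ((264.2369689941406, 164.45956420898438), (34.99797821044922, 6.074917793273926), 53.746158599853516)
pics/side0.png ((316.4205627441406, 157.0323486328125), (4.2183074951171875, 22.241985321044922), 4.39870548248291)
pics/w2.png ((322.4848327636719, 189.99952697753906), (18.112897872924805, 106.2845458984375), 1.7357045412063599)
(0, 1) [617.16 143.64 167.12]
(0, 2) [619.47 146.   152.63]
(1, 2) [618.65 145.58 160.2 ]
(0, 1, 2) [617.62 145.13 161.15]
85 [615.79 145.   160.05] [array([264.37, 165.08]), array([315.41, 158.65]), array([321.46, 192.25])]
87 [614.85 145.   161.81] [array([264.28, 165.25]), array([315.19, 158.4 ]), array([321.43, 192.91])]
95 [611.1  145.   168.88] [array([263.96, 165.96]), array([314.35, 157.41]), array([321.3, 195.6])]
ends [[578.04 118.33 149.03]
 [642.03 170.42 183.06]] 89.2542090561417 [-2.   -0.63 -1.07]
dir [0.72 0.58 0.38] in tool [-1.   -0.03  0.  ] n in tool [-0.   -0.01 -1.  ]
TCP goal for d=86, 10 beyond+9: [615.32 145.   160.93]
```

Request:
move_arm --motion '[12,0.6,-21,0.014,0,-0.026,44,12,0.6,-21,0,0,0,44,12,0.6,-21,0,0,0,44,12,0.6,-21,0,0,0,44,3.5,0.1,-5.7,0,0,0,44,3.5,0.1,-5.7,0,0,0,44,3.5,0.1,-5.7,0,0,0,44,0,0,0,0,0,0,44,0,0,0,0,0,0,12,0,0,0,0,0,0,12,0,0,0,0,0,0,12,0,0,0,0,0,0,12]' --force 40

```text
clock: 4.85
position: [622.7, 145.6, 146.6]
ee_rot: [0.231, -0.297, 0.923, -0.074]
force: [0.3, -1.2, 0.5]
gripper_width: 14.6
grip_force: 0.0
```

Request:
move_arm --motion '[0,0,0,0,0,0,10,0,0,0,0,0,0,10,0,0,0,0,0,0,10,-0.25,0,0.45,0.04,0,-0.075,10,-0.35,0,0.7,0.061,0,-0.115,10,-0.35,0,0.7,0.061,0,-0.115,10,-0.35,0,0.7,0.061,0,-0.115,10,-0.35,0,0.7,0.061,0,-0.115,10]'

```text
clock: 5.65
position: [620.9, 145.6, 149.5]
ee_rot: [0.242, -0.006, 0.97, -0.002]
force: [0.4, 0.3, 0.9]
gripper_width: 9.8
grip_force: 0.0
```

Run:
```python
from h import *
s,im,C=snap("wrist","w3"); print(s["joints"])
s,im2,C=snap("top","t3"); s,im3,C=snap("side","s3")
a=cv2.resize(im2[110:230,220:340],(400,400),interpolation=cv2.INTER_CUBIC);b=cv2.resize(im3[110:210,270:370],(400,400),interpolation=cv2.INTER_CUBIC)
cv2.imwrite("pics/c3.png",np.vstack([cv2.resize(np.hstack([a,b]),(400,200)),cv2.resize(im,(400,250))]) if 0 else np.vstack([np.hstack([cv2.resize(a,(300,300)),cv2.resize(b,(300,300))]),cv2.resize(im,(600,300))]))
```

```text
[ 0.08849345  0.459364   -0.6068079   2.04492494  1.12712332  0.49539111
  0.20766766]
```

View pics/c3.png

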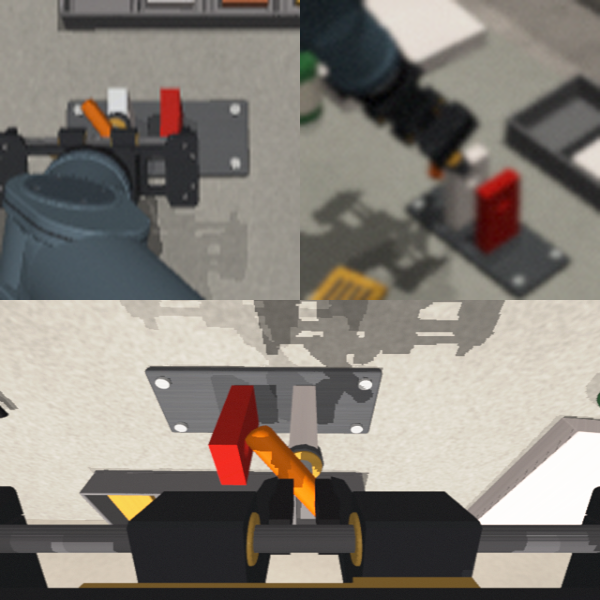

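Run:
```python
from h import *
im=cv2.imread("pics/w3.png"); cv2.imwrite("pics/c4.png",cv2.resize(im[150:310,230:430],(800,600),interpolation=cv2.INTER_CUBIC))
s=manip.observe(); C=cam("wrist",s); print(s["gripper_width"],s["grip_force"]); n=np.array([-.4695,0,.8829]);A=np.array([655.7,145,85])
print([proj(C,A+n*d)[0].round(1) for d in(40,75,86,96)],proj(C,s["position"]))
```

```text
10.220272148340634 0.0
[array([322.6, 210.5]), array([322.3, 230.9]), array([322.2, 238.9]), array([322., 247.])] [[323.74223721 229.24233042]]
```

View pics/c4.png

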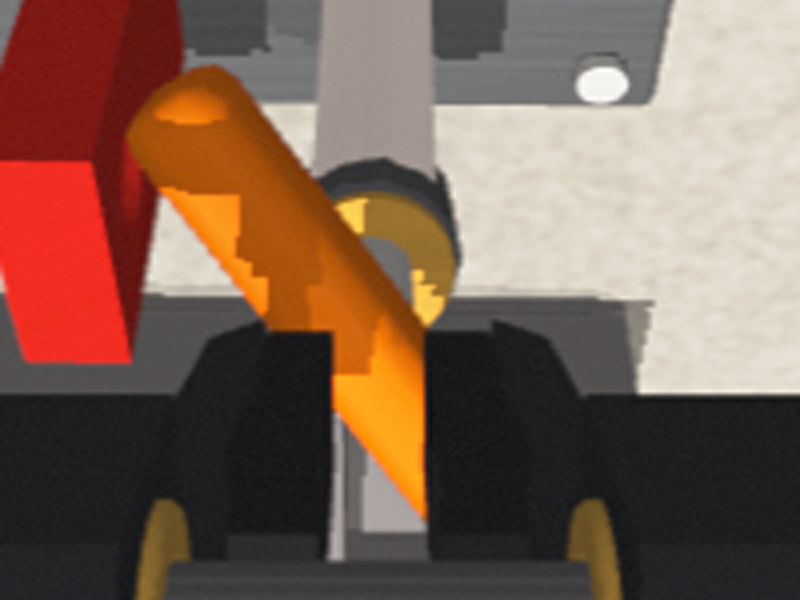

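Request:
move_arm --motion '[0,0,0,0,0,0,44,0,0,0,0,0,0,44,-3.5,0,6.6,0,0,0,44,-3.5,0,6.6,0,0,0,44,0,0,0,-0.061,0,0.115,44,0,0,0,-0.061,0,0.115,44,0,0,0,-0.061,0,0.115,44,0,0,0,-0.061,0,0.115,44,0,0,0,-0.04,0,0.075,44,4.7,0,-8.8,0,0,0,44,4.7,0,-8.8,0,0,0,44,4.7,0,-8.8,0,0,0,44,0,0,0,0,0,0,44,0,0,0,0,0,0,12,0,0,0,0,0,0,12,0,0,0,0,0,0,12,0,0,0,0,0,0,12,0,0,0,0,0,0,12,0,0,0,0,0,0,12,0,0,0,0,0,0,12]'

```text
clock: 7.8
position: [629.1, 144.2, 137.2]
ee_rot: [0.231, -0.296, 0.924, -0.075]
force: [-0.7, -3.7, 5.6]
gripper_width: 12.4
grip_force: 34.3
```

Run:
```python
from h import *
s,im,C=snap("wrist","w5"); print(s["position"],s["gripper_width"],s["grip_force"],s["force"],s["moment"])
cv2.imwrite("pics/c5.png",im[100:320,200:450])
```

```text
[629.13892846 144.21078401 137.2162877 ] 12.372521539896907 34.294248819351196 [-0.68507433 -3.67395178  5.57506836] [-0.7044446  -0.35162349 -0.49400574]
```

View pics/c5.png

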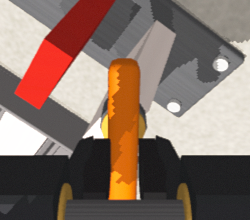

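Request:
move_arm --motion '[0,0,0,0,0,0,8,-0.15,0,0.3,0.03,0,-0.055,8,-0.25,0,0.45,0.042,0,-0.08,8,-0.25,0,0.45,0.042,0,-0.08,8,0,0,0,0,0,0,8]' --force 50

```text
clock: 8.35
position: [628.3, 144.6, 138.3]
ee_rot: [0.239, -0.182, 0.953, -0.047]
force: [0.2, -4.5, 5.8]
gripper_width: 11.6
grip_force: 50.1
```

Run:
```python
from h import *
s,im,C=snap("wrist","w6"); print(s["position"],s["gripper_width"],s["grip_force"],s["force"],s["moment"],Rt(s)[:,2]@s["moment"])
for f in("w5","w6"):
    m=mask(cv2.imread(f"pics/{f}.png"),(8,150,90),(18,255,255)); m[:,:270]=0;m[:,380:]=0;m[232:]=0; print(f,cv2.fitLine(blobs(m)[0],cv2.DIST_L2,0,.01,.01).ravel())
```

```text
[628.29973548 144.60439619 138.27602125] 11.553351439352689 50.056822299957275 [ 0.17657571 -4.51300441  5.83914832] [-0.74554058 -0.34839658 -0.38864628] -0.00857583915238262
w5 [3.1364139e-02 9.9950802e-01 3.2416098e+02 1.9825366e+02]
w6 [2.5083967e-02 9.9968535e-01 3.2177835e+02 1.9727319e+02]
```

Request:
move_arm --motion '[-0.35,0,0.66,0.059,0,-0.11,8,-0.35,0,0.66,0.059,0,-0.11,8,-0.35,0,0.66,0.059,0,-0.11,8,-0.35,0,0.66,0.059,0,-0.11,8,-0.35,0,0.66,0.059,0,-0.11,8,0,0,0,0,0,0,8]'

```text
clock: 9.0
position: [626.4, 145.7, 141.5]
ee_rot: [0.242, 0.118, 0.963, 0.03]
force: [1.5, -2.4, 6.1]
gripper_width: 11.4
grip_force: 50.0
```

Run:
```python
from h import *
s,im,C=snap("wrist","w7"); print(s["position"],s["gripper_width"],s["grip_force"],s["force"],s["moment"],s["joints"])
m=mask(im,(8,150,90),(18,255,255)); m[:,:270]=0;m[:,380:]=0;m[232:]=0; print(cv2.fitLine(blobs(m)[0],cv2.DIST_L2,0,.01,.01).ravel())
```

```text
[626.38000696 145.7334822  141.52487639] 11.445818516537596 50.03901779651642 [ 1.46147322 -2.40037441  6.10710423] [-0.43587229 -0.51983794 -0.199838  ] [ 0.0615508   0.47314863 -0.5698714   2.04079805  1.14842855  0.47570032
 -0.06656947]
[ 3.7614773e-03 -9.9999291e-01  3.2297437e+02  1.9804616e+02]
```

Request:
move_arm --motion '[-0.35,0,0.66,0.059,0,-0.11,8,-0.35,0,0.66,0.059,0,-0.11,8,-0.35,0,0.66,0.059,0,-0.11,8,-0.35,0,0.66,0.059,0,-0.11,8,-0.35,0,0.66,0.059,0,-0.11,8,-0.35,0,0.66,0.059,0,-0.11,8,0,0,0,0,0,0,8,0,0,0,0,0,0,8]'

```text
clock: 9.85
position: [624.7, 146.8, 145.7]
ee_rot: [0.214, 0.46, 0.854, 0.118]
force: [4.3, -0.2, 5.0]
gripper_width: 11.5
grip_force: 50.0
```

Run:
```python
from h import *
s,im,C=snap("wrist","w8"); print(s["position"],s["gripper_width"],s["grip_force"],s["force"],s["moment"],s["joints"])
m=mask(im,(8,150,90),(18,255,255)); m[:,:270]=0;m[:,380:]=0;m[232:]=0; print(cv2.fitLine(blobs(m)[0],cv2.DIST_L2,0,.01,.01).ravel())
r0=np.array([.231,-.296,.924,-.075]);r1=s["ee_rot"];f=lambda q:R.from_quat([q[1],q[2],q[3],q[0]])
print((f(r1)*f(r0).inv()).as_rotvec())
```

```text
[624.68984548 146.75846407 145.7411388 ] 11.53893039498507 50.03838300704956 [ 4.27604003 -0.21444737  5.01712073] [-0.07983285 -1.09222446  0.01100734] [-0.02485213  0.44091668 -0.46196804  2.04855662  1.07361504  0.42874484
 -0.76100136]
[1.0611291e-02 9.9994367e-01 3.2522513e+02 1.9794765e+02]
[ 7.64171921e-01 -5.80897682e-04 -1.41599383e+00]
```

Request:
move_arm --motion '[0,0,0,0,0,0,50,0,0,0,0,0,0,50,-5,0,9.4,0,0,0,50,-9,0,17,0,0,0,50,-18,0,34,0,0,0,50,-18,0,34,0,0,0,50,-5,-20,0,0,0.098,0,50,-8,-38,0,0,0.098,0,50,-10,-38,0,0,0.098,0,50,-10,-38,0,0,0.098,0,50,-10,-38,0,0,0.098,0,50,-10,-38,0,0,0,-0.1225,50,-10,-38,-10,0,0,-0.1225,50,-10,-38,-15,0,0,-0.1225,50,-10,-38,-20,0,0,-0.1225,50,-10,-38,-20,0,0,0,50,-10,-15,-20,0,0,0,50,0,0,0,0,0,0,50]'

```text
clock: 11.7
position: [465.7, -232.5, 150.5]
ee_rot: [-0.003, 0.677, 0.736, -0.0]
force: [-0.3, 0.4, 0.8]
gripper_width: 50.4
grip_force: 0.0
```

```bash
cat > sh.py <<'E'
from h import *
np.set_printoptions(precision=3,suppress=True)
s,im,C=snap("wrist","w9"); print(s["clock"],s["position"],Rt(s),s["joints"],s["force"])
# expected shaft pixels, refined by brass collar
m=mask(im,(14,100,60),(30,255,255))
for c in blobs(m,40):
    x,y,w,h=cv2.boundingRect(c); print("brass",x,y,w,h,plane(C,[[x+w/2-.5,y+h/2-.5]],42)[0])
print("grip px",proj(C,[[470.7,-228.2,40],[460,-112,40]]))
print("top bar:",end=" "); im=manip.capture("top")[:,:,::-1]; cv2.imwrite("pics/t9.png",im); print(cv2.minAreaRect(blobs(mask(im[130:210,220:340],(5,150,110),(17,255,255)),20)[0]))
E
python3 sh.py
```

```text
11.7 [ 465.717 -232.488  150.526] [[-0.084  0.996 -0.006]
 [ 0.996  0.084  0.004]
 [ 0.004 -0.005 -1.   ]] [ 0.774  0.441 -0.499  1.9    0.267  0.874  0.225] [-0.292  0.402  0.788]
brass 189 369 429 15 [ 560.112 -422.845   42.   ]
brass 163 283 32 72 [ 338.524 -376.155   42.   ]
brass 454 283 32 72 [ 613.068 -351.924   42.   ]
brass 604 237 36 46 [ 736.504 -279.917   42.   ]
brass 90 121 30 32 [ 282.771 -208.935   42.   ]
brass 315 145 32 14 [ 468.08  -205.443   42.   ]
brass 486 101 14 21 [ 594.013 -162.123   42.   ]
grip px [[331.151 178.061]
 [330.861  27.825]]
top bar: ((43.73076248168945, 35.346153259277344), (5.824352264404297, 35.22346496582031), 56.3099365234375)
```

Request:
move_arm --motion '[2.2,2.5,-20,0,0,0,50,2.2,2.5,-30,0.005,0.005,0.005,50,0,0,-30,0,0,0,50,0,0,-30,0,0,0,50,0,0,-20,0,0,0,50,0,0,-10,0,0,0,50,0,0,-4,0,0,0,50,0,0,0,0,0,0,50]' --force 50

```text
clock: 12.6
position: [475.9, -225.6, 10.8]
ee_rot: [-0.003, 0.673, 0.739, 0.002]
force: [-0.4, -0.4, -0.1]
gripper_width: 49.7
grip_force: 0.0
```

Run:
```python
from h import *
s,im,C=snap("wrist","w10"); print(s["position"],s["force"],s["joints"])
print(proj(C,[[470.1,-227.4,40],[470.1,-227.4,48]]))
side=manip.capture("side")[:,:,::-1]; b=proj(cam("side"),s["position"])[0]; print(b)
x,y=int(b[0]),int(b[1]); c=cv2.resize(side[y-50:y+50,x-60:x+60],(480,400),interpolation=cv2.INTER_CUBIC)
cv2.imwrite("pics/c10.png",np.hstack([c,cv2.resize(im[100:350,220:420],(320,400))]))
```

```text
[ 475.88726287 -225.62618971   10.75543248] [-0.35435912 -0.37767314 -0.0594886 ] [ 0.66616624  0.66755699 -0.39351989  1.95390205  0.42123664  0.60421482
  0.09021246]
[[311.55905887 254.72014141]
 [310.92355602 262.43540174]]
[360.30965785 269.10820329]
```

View pics/c10.png

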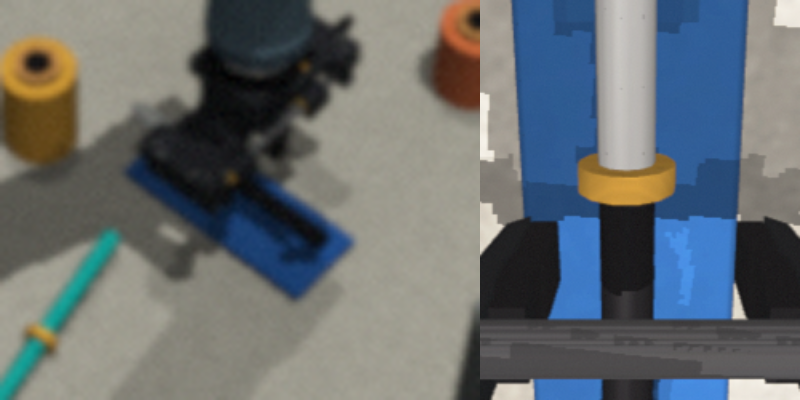

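The shaft sits about 6 mm off the finger centre (crop x 627 against 648), so I correct that, lower further and grip.

Request:
move_arm --motion '[-3,-0.9,-5,0,0,-0.01,50,-2.5,-0.9,-5,0,0,0,50,0,0,-4,0,0,0,50,0,0,0,0,0,0,50,0,0,0,0,0,0,50]' --force 50

```text
clock: 13.2
position: [469.5, -228.0, -4.0]
ee_rot: [-0.003, 0.677, 0.736, 0.001]
force: [0.3, -0.5, 0.4]
gripper_width: 49.9
grip_force: 0.0
```

Request:
move_arm --motion '[0,0,0,0,0,0,20,0,0,0,0,0,0,12,0,0,0,0,0,0,12,0,0,0,0,0,0,12,0,0,0,0,0,0,12,0,0,0,0,0,0,12]' --force 55

```text
clock: 13.8
position: [470.2, -228.1, -3.7]
ee_rot: [-0.002, 0.677, 0.736, 0.002]
force: [2.1, -0.1, -1.2]
gripper_width: 14.5
grip_force: 55.0
```

Request:
move_arm --motion '[0,0,4,0,0,0,12,0,0,10,0,0,0,12,0,0,20,0,0,0,12,0,0,26,0,0,0,12,0,0,26,0,0,0,12,10,8,14,0,0,0,12,20,18,0,0,0,-0.01,12,27,24,0,0,0,-0.015,12,27,24,0,0,0,-0.015,12,27,24,0,0,0,-0.015,12,27,24,0,0,0,-0.012,12,27,24,0,0,0,-0.01,12,17,15,0,0,0,0,12,5,5,0,0,0,0,12,0,0,0,0,0,0,12,0,0,0,0,0,0,12]'

```text
clock: 15.4
position: [655.1, -63.9, 96.0]
ee_rot: [-0.003, 0.706, 0.708, 0.0]
force: [0.3, 0.0, -2.9]
gripper_width: 14.4
grip_force: 55.0
```

Run:
```python
from h import *
np.set_printoptions(precision=3,suppress=True)
s,im,C=snap("wrist","w11"); print(s["clock"],s["position"],Rt(s),s["joints"],s["force"],s["moment"],s["gripper_width"])
t=manip.capture("top")[:,:,::-1]; cv2.imwrite("pics/t11.png",t)
cv2.imwrite("pics/c11.png",np.vstack([im,cv2.resize(t[110:260,240:440],(640,480))[:190]]) if 0 else im)
m=mask(im,(14,100,60),(30,255,255))
for c in blobs(m,40):
    x,y,w,h=cv2.boundingRect(c); print("brass",x,y,w,h)
```

```text
15.4 [655.129 -63.933  95.963] [[-0.004  1.    -0.004]
 [ 1.     0.004  0.005]
 [ 0.005 -0.004 -1.   ]] [ 0.32   0.717 -0.432  1.569  0.343  0.936 -0.221] [ 0.348  0.026 -2.925] [-0.097 -0.062 -0.004] 14.39130779319653
brass 529 176 111 75
brass 97 369 426 15
brass 0 139 52 88
brass 291 201 66 36
brass 251 283 17 72
brass 381 283 17 72
```

View pics/c11.png

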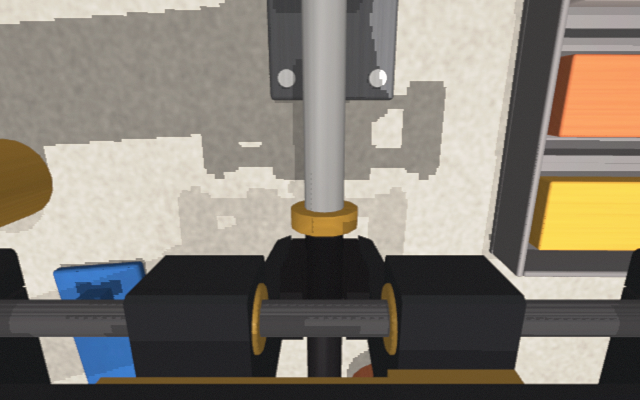

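The shaft is straight in the grip: collar at (324,219), shaft edges about columns 303 to 346 at the top row. I now check its pitch from its width, and refine the frame position from the bolts and the top view.

Run:
```python
from h import *
np.set_printoptions(precision=2,suppress=True)
im=cv2.imread("pics/w11.png"); s=manip.observe(); C=cam("wrist",s)
g=cv2.GaussianBlur(cv2.cvtColor(im,cv2.COLOR_BGR2GRAY).astype(np.float32),(1,5),0)
dx=cv2.Sobel(g,cv2.CV_32F,1,0)
for r in range(4,200,14):
    row=np.abs(dx[r]); l=295+np.argmax(row[295:312]); q=336+np.argmax(row[336:354]); print((r,l,q,q-l,(l+q)/2),end=" ")
print()
E1=C[1]; 
def W(X,h): # tool coords
    return s["position"]+Rt(s)@np.array([X,0,-h])
for p in (-.06,-.03,0,.03,.06):
    out=[]
    for X in(35,60,80,100):
        P=W(X,43.7+np.sin(p)*X); r=proj(C,P)[0]; D=-((P-E1[:3,3])@E1[:3,:3])[2]; out+= [(round(r[1]),round(350.86*16/D,1))]
    print(p,out)
# bolts
m=mask(im,(0,0,150),(180,60,255))
print([plane(C,[b],14)[0,:2] for b in([286.5,77.5],[377.5,77.5])])
t=cv2.imread("pics/t11.png"); Ct=cam("top"); print(proj(Ct,[W(116,43.7),W(0,43.7),[656,79,85]]))
cv2.imwrite("pics/c12.png",cv2.resize(t[130:230,240:360],(720,600),interpolation=cv2.INTER_CUBIC))
sd=manip.capture("side")[:,:,::-1];cv2.imwrite("pics/s12.png",sd);print(proj(cam("side"),[W(116,43.7),W(0,43.7),[656,79,85]]))
```

```text
(4, np.int64(301), np.int64(346), np.int64(45), np.float64(323.5)) (18, np.int64(302), np.int64(345), np.int64(43), np.float64(323.5)) (32, np.int64(302), np.int64(345), np.int64(43), np.float64(323.5)) (46, np.int64(302), np.int64(345), np.int64(43), np.float64(323.5)) (60, np.int64(302), np.int64(345), np.int64(43), np.float64(323.5)) (74, np.int64(302), np.int64(345), np.int64(43), np.float64(323.5)) (88, np.int64(302), np.int64(344), np.int64(42), np.float64(323.0)) (102, np.int64(304), np.int64(343), np.int64(39), np.float64(323.5)) (116, np.int64(304), np.int64(345), np.int64(41), np.float64(324.5)) (130, np.int64(305), np.int64(345), np.int64(40), np.float64(325.0)) (144, np.int64(305), np.int64(345), np.int64(40), np.float64(325.0)) (158, np.int64(305), np.int64(344), np.int64(39), np.float64(324.5)) (172, np.int64(305), np.int64(344), np.int64(39), np.float64(324.5)) (186, np.int64(304), np.int64(344), np.int64(40), np.float64(324.0)) 
-0.06 [(187, np.float64(39.4)), (124, np.float64(40.9)), (70, np.float64(42.3)), (12, np.float64(43.7))]
-0.03 [(187, np.float64(39.7)), (124, np.float64(41.4)), (69, np.float64(43.0)), (10, np.float64(44.7))]
0 [(188, np.float64(39.9)), (125, np.float64(42.0)), (69, np.float64(43.8)), (8, np.float64(45.7))]
0.03 [(189, np.float64(40.2)), (125, np.float64(42.5)), (68, np.float64(44.6)), (6, np.float64(46.8))]
0.06 [(189, np.float64(40.5)), (125, np.float64(43.1)), (68, np.float64(45.4)), (4, np.float64(48.0))]
[array([627.99,  19.07]), array([692.5 ,  19.28])]
[[301.27 152.47]
 [345.64 152.4 ]
 [291.81 158.  ]]
[[341.75 170.86]
 [365.55 188.35]
 [336.45 177.97]]
```

View pics/c12.png

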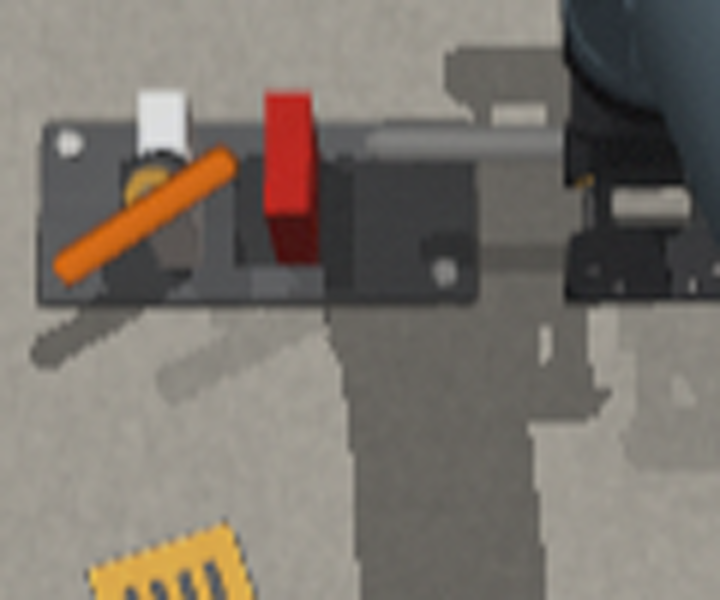

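The top view shows the loosened bar from crop (55,270) to (230,160), and the shaft tip at crop (368,140) in front of the red block, centred at (288,153). I lower to bore height, stop short of the mouth and compare again.

Request:
move_arm --motion '[0.5,0,-5,0.005,0,0.002,12,0.5,0,-14,0.005,0,0.002,12,0.5,0,-15,0.005,0,0.002,12,0.5,2,-15,0.005,0,0,12,0.5,4,-5,0,0,0,12,0,4,0,0,0,0,12,0,2,0,0,0,0,12,0,0,0,0,0,0,12,0,0,0,0,0,0,12]'

```text
clock: 16.45
position: [659.6, -50.1, 42.9]
ee_rot: [-0.009, 0.703, 0.711, 0.009]
force: [0.7, -0.4, -2.7]
gripper_width: 14.6
grip_force: 55.0
```

Run:
```python
from h import *
np.set_printoptions(precision=2,suppress=True)
s=manip.observe(); print(s["position"],Rt(s),s["force"])
W=lambda X,h=43.7: s["position"]+Rt(s)@np.array([X,0,-h])
t=np.mean([manip.capture("top")[:,:,::-1].astype(float) for _ in range(2)],0).astype(np.uint8); Ct=cam("top"); cv2.imwrite("pics/t13.png",t)
sd=manip.capture("side")[:,:,::-1]; cv2.imwrite("pics/s13.png",sd)
print("axis pts",W(0),W(116))
P=proj(Ct,[W(X) for X in(50,65,80,95,108)]); print("pred rows",P[:,1])
g=cv2.cvtColor(t,cv2.COLOR_BGR2GRAY).astype(float)
for p in P:
    c=int(round(p[0])); col=g[145:168,c]; print(c,col.astype(int))
red=mask(t,(0,150,150),(5,255,255)); red[:,:270]=0; red[:,310:]=0
for c in range(284,293): 
    v=np.flatnonzero(red[:,c]); print(c,v.min() if len(v) else None,v.max() if len(v) else None,end="; ")
q=proj(cam("side"),[W(116),W(50),[656,79,85]]); print(q)
print("pred red top rows",proj(Ct,[[684,89,110],[628,89,110]]))
x,y=int(q[2][0]),int(q[2][1]); A=cv2.resize(sd[y-30:y+30,x-30:x+40],(420,360),interpolation=cv2.INTER_CUBIC)
B=cv2.resize(t[130:190,260:330],(420,360),interpolation=cv2.INTER_CUBIC)[:, :380]
cv2.imwrite("pics/c13.png",np.hstack([A,B]))
```

```text
[659.55 -50.05  42.88] [[-0.01  1.   -0.  ]
 [ 1.    0.01  0.03]
 [ 0.03 -0.   -1.  ]] [ 0.73 -0.37 -2.67]
axis pts [659.59 -51.19  86.56] [658.27  64.77  89.57]
pred rows [156.64 156.66 156.68 156.7  156.72]
321 [113 141 153 153 156 136  99  98  98  96 101 116 124 119 106  95  96 100
 101 101 100  99  94]
316 [127 156 157 154 134  97  84  58  62  65  90 117 125 120 108  87  62  60
  60  61  55  50  49]
310 [158 155 156 158 135  98  96  94  82  64  91 118 126 122 108  88  64  60
  60  60  57  49  49]
305 [156 152 152 153 134  98  95  94  94  84  91 119 126 120 109  87  65  60
  61  60  56  50  49]
300 [150 150 150 154 147 119  95  94  93  84  91 119 126 121 108  87  65  60
  60  60  60  61  60]
284 146 164; 285 146 165; 286 146 164; 287 146 164; 288 146 164; 289 146 164; 290 146 164; 291 146 156; 292 None None; [[339.65 178.8 ]
 [352.72 188.7 ]
 [336.45 177.97]]
pred red top rows [[287.7  145.36]
 [287.51 165.56]]
```

View pics/c13.png

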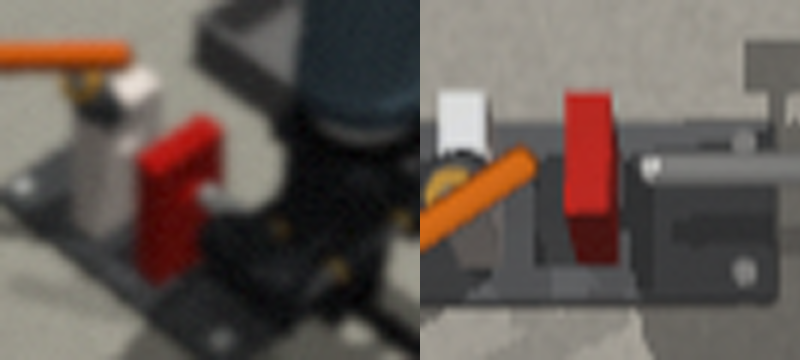

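Request:
move_arm --motion '[0,0,-1.5,0,0,0,12,0,5,0,0,0,0,12,0,5,0,0,0,0,12,-0.1,4,0,0,0,0,12,0,4,0,0,0,0,12,-0.1,4,0,0,0,0,12,0,4,0,0,0,0,12,0,0,0,0,0,0,12]'

```text
clock: 17.4
position: [658.8, -23.0, 40.7]
ee_rot: [-0.01, 0.703, 0.711, 0.009]
force: [-0.3, 0.1, -2.6]
gripper_width: 14.4
grip_force: 55.0
```

Request:
move_arm --motion '[0,4,0,0,0,0,12,0,5,0,0,0,0,12,-0.1,5,0,0,0,0,12,0,5,0,0,0,0,12,-0.1,5,0,0,0,0,12,0,4,0,0,0,0,12,0,0,0,0,0,0,12]'

```text
clock: 18.1
position: [658.6, 5.1, 40.7]
ee_rot: [-0.01, 0.703, 0.711, 0.009]
force: [-0.4, -0.2, -2.2]
gripper_width: 14.6
grip_force: 55.0
```

Run:
```python
from h import *
np.set_printoptions(precision=2,suppress=True)
s,im,C=snap("wrist","w14"); print(s["position"],Rt(s)[:,0],s["force"],s["moment"],s["gripper_width"])
t=manip.capture("top")[:,:,::-1]; g=cv2.cvtColor(t,cv2.COLOR_BGR2GRAY)
for c in(272,276,280,297,304,312): print(c,g[146:166,c].astype(int))
W=lambda X,h=43.7: s["position"]+Rt(s)@np.array([X,0,-h]); print(proj(cam("top"),[W(116),W(90),W(60)]),W(116),W(0))
```

```text
[658.57   5.06  40.74] [-0.01  1.    0.03] [-0.38 -0.21 -2.2 ] [-0.17 -0.11  0.01] 14.583798247217343
272 [150 150 149 139 112  95  96  96  97  95  90  98 124 127 126 123 114  92
  84  95]
276 [151 155 155 145 116  91  90  90  87 109 127 126 122 118  96  65  47  45
  48  49]
280 [149 149 148 141 115  93  92  92  92  92 102 123 126 112  99  80  60  61
  59  58]
297 [154 155 152 141 114  82  60  59  61  76 103 121 123 114  95  64  48  48
  47  47]
304 [127 154 151 132  85  62  59  60  59  81 106 119 122 114  95  72  61  60
  60  54]
312 [50 58 57 47 31 20 16 29 38 38 39 35 27 26 27 28 29 28 36 44]
[[276.75 157.31]
 [286.33 157.26]
 [297.35 157.22]] [657.24 119.84  87.53] [658.66   3.89  84.42]
```

Request:
move_arm --motion '[0,4,0,0,0,0,12,0,5,0,0,0,0,12,-0.1,4,0,0,0,0,12,0,4,0,0,0,0,12,-0.1,4,0,0,0,0,12,0,4,0,0,0,0,12,0,3,0,0,0,0,12,0,0,0,0,0,0,12]'

```text
clock: 19.0
position: [658.4, 32.7, 40.7]
ee_rot: [-0.01, 0.703, 0.711, 0.009]
force: [-0.4, -0.2, -2.7]
gripper_width: 14.0
grip_force: 55.0
```

Request:
move_arm --motion '[0,4,0,0,0,0,12,0,4,0,0,0,0,12,-0.1,4,0,0,0,0,12,0,3,0,0,0,0,12,-0.1,2,0,0,0,0,12,0,1,0,0,0,0,12,0,0,0,0,0,0,12]'

```text
clock: 19.7
position: [658.2, 50.0, 40.7]
ee_rot: [-0.01, 0.703, 0.711, 0.009]
force: [0.3, 0.2, -1.8]
gripper_width: 14.6
grip_force: 55.0
```

Request:
move_arm --motion '[0,1,0,0,0,0,12,0,1,0,0,0,0,12,0,1,0,0,0,0,12,0,0,0,0,0,0,12]'

```text
clock: 20.1
position: [658.2, 52.8, 40.7]
ee_rot: [-0.01, 0.703, 0.711, 0.009]
force: [0.3, 0.1, -2.8]
gripper_width: 14.2
grip_force: 55.0
```

Request:
move_arm --motion '[0,1,0,0,0,0,12,0,1,0,0,0,0,12,0,0,0,0,0,0,12]'

```text
clock: 20.4
position: [658.1, 52.8, 40.6]
ee_rot: [-0.009, 0.704, 0.711, 0.008]
force: [-0.7, -4.8, -1.3]
gripper_width: 14.4
grip_force: 55.0
```

Request:
move_arm --motion '[0,0,-1,-0.01,0,0,12,0,0,-1,-0.01,0,0,12,0,0,0,0,0,0,12,0,0,0,0,0,0,22,0,0,0,0,0,0,30,0,0,0,0,0,0,40,0,0,0,0,0,0,40]'

```text
clock: 21.1
position: [658.3, 56.0, 38.8]
ee_rot: [-0.003, 0.703, 0.711, 0.002]
force: [0.1, -0.1, -0.5]
gripper_width: 39.7
grip_force: 0.0
```

Request:
move_arm --motion '[0,0,5,0,0,0,40,0,0,15,0,0,0,40,0,-2,30,0,0,0,40,0,-5,40,0,0,0,40,0,-20,40,0,0,0,40,0,-40,20,0,0,0,40,0,-40,0,0,0,0,40,0,-40,0,0,0,0,40,0,0,0,0,0,0,40]'

```text
clock: 22.0
position: [658.0, -101.2, 189.9]
ee_rot: [-0.001, 0.707, 0.708, -0.0]
force: [-0.2, -0.4, -0.7]
gripper_width: 39.8
grip_force: 0.0
```

Run:
```python
from h import *
np.set_printoptions(precision=2,suppress=True)
s,im,C=snap("wrist","w15"); print(s["clock"],s["position"],s["force"])
t=manip.capture("top")[:,:,::-1]; sd=manip.capture("side")[:,:,::-1]
cv2.imwrite("pics/c15.png",np.vstack([np.hstack([cv2.resize(t[130:190,240:340],(400,240)),cv2.resize(sd[140:200,290:390],(400,240))]),cv2.resize(im[:240],(800,300))]))
```

```text
22.0 [ 658.05 -101.22  189.92] [-0.25 -0.38 -0.68]
```

View pics/c15.png

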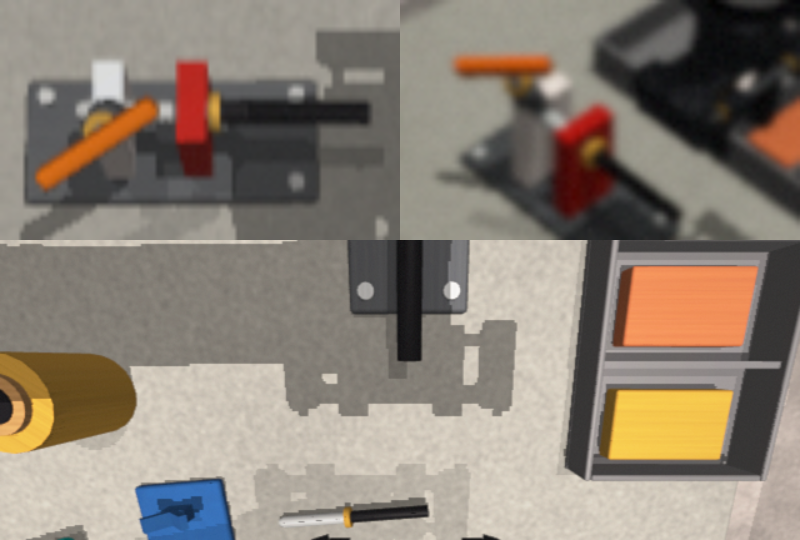

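The collar sits against the red block at composite (214,110), the tip shows past the grey block, the bar is still in its loosened position and the arm is clear.

```bash
python3 -c "
from station import manip
print(manip.close_job())"
```

```text
the job is handed in; nothing more can be done
None
```

I turned the screw about 1.6 rad clockwise and left it loose, threaded the shaft through both bearings until its collar touched the red one, let go, and handed the job in at about 22 s; the hand-in gave no verdict.

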